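Load the stamping press, run its slide home and jog the stamp down

ROBOT

A 6-joint arm with a two-finger parallel gripper is mounted at the origin on a cart in front of the work surface, level with it; the furniture and walls round the work are solid. World frame = base frame: x ahead of the robot, y to its left, z up, the work surface at z = 0. Lengths are in m, angles in rad, forces in N, time in s.
With the tool pointing down it reaches from about 0.25 to 0.775 m from the base axis. Payload 4 kg.
Tool frame: the origin (TCP) lies at the centre of the arm's flange, where the gripper is bolted on; the fingertips stand 173 mm ahead of it and the grasp point (between the pads) lies 155 mm ahead of it (pinch_z is the distance from the TCP to the grasp point, in m); z points along the fingers, y is the direction in which the jaws open and shut (so a half turn about z gives the same grasp; the last joint's range is limited). The gripper opens to 85 mm and grips with 20 to 120 N. Pads are 22 mm wide; open, the fingers measure 114 mm over their backs; the gripper's body (76 mm by 85 mm) begins 54 mm behind the grasp point. The pads swing forward as they close: fully open they stand 13 mm farther back than shut.
Start: joints at [-1.337, 0.087, 1.371, -0, 1.684, -0.103], TCP at [0.182, -0.519, 0.405] pointing down, gripper open.
Joint ranges: [-3.1, 3.1], [-0.76, 2.03], [0.27, 2.55], [-1.08, 4.22], [0.17, 2.65], [-2.57, 2.57]. Speed limits (rad/s): [2.79, 2.79, 3.14, 3.14, 3.14, 3.14].

INTERFACE

Orientations are given as a 3x3 rotation matrix whose columns are the frame's x, y, z axes.
In Python, from rig import get_state, snapshot, calibration, finish_job, pinch_z gives the robot as it stands.
- The arm moves only by the shell command python3 -m pendant 'ROWS' [FORCE]. ROWS is JSON, a list of rows, each an object with "linear": the shift along the tool's x, y, z in m, a list of three; "dr": the turn, a rotation vector about the tool's x, y, z in degrees, a list of three; "fingers": the finger opening in m, from 0 to 0.0854. A call has 1 to 8 rows; each row shifts and turns the commanded pose from where the row before left it, along the tool's axes as they then stand; what a row does not reach is not made up. A row lasts 1/8 s, in which the tool goes at most 62.5 mm and 10.7 degrees, less where a joint would pass 70% of its speed; a pose out of reach is approached as far as the arm can. A call is refused whole if a number of a shift passes 0.0625 or a number of a turn 10.7, either way. A call with a gripper value outside its range is refused whole. The fingers move at their own pace and stop on an object; FORCE is the grip in N (left out, the last holds). Time passes only in rows, so rows that do not move let the fingers close. It gives the time, the measured TCP pose, the force and the opening at its end, in the units of the state.
- get_state(): the state, without advancing time (a new reading comes with each control period).
- snapshot(name): name is "side" or "top"; returns the picture (400x640x3 uint8, red, green, blue); there is no depth.
- calibration(name): a dict with "intrinsics" (3x3 intrinsics, pixels), "D" ([k1, k2, p1, p2, k3] as OpenCV has them; the pictures are not rectified), "rvec" (rotation vector, rad) and "tvec" (3), from world to camera coordinates, as OpenCV has them. Camera axes: x right, y down, z forward; pixel columns grow to the right and rows downward; lengths in m; the calibration is good to about 2 mm. A picture is of the moment at which its call begins. calibration takes no time and is no camera call.
- finish_job(): hands the job in, once; it reports no verdict.
The state is a dict: "time_s": time; "joint_positions": joint angles; "joint_vel": joint speeds; "tau": joint torques, N m; "eef_pos": TCP position; "tool_rot": TCP orientation; "force": force on the tool from outside, world axes, zero at the start; "ft_torque": the same for the moment, N m; "grip_width": finger opening in m.
Only numpy, scipy, OpenCV 4.12 (cv2) and the standard library are available. Lean on these libraries where they do the work, as an engineer would, in place of code of your own. Each camera call takes 0.05 s, during which the arm holds its last target.

TASK

Set the three-coloured note block upright in the blue-edged nest of the stamping press and let go of it. Lift the red knob so that its pin clears the yellow strip, push the slide all the way under the stamp and let the knob drop so the pin locks the slide there; only then tilt the black jog lever fully over towards the green dot, hold it there for about a second so the stamp stays pressed on the block, and let it spring back to the middle. Leave the block in the nest and the ink tin and the hand stamp where they stand.

Things in the scene. Friction and masses are not known exactly. Their poses are not given: they have to be found in the camera images.
- press: Fixed stamping press: grey base 320 x 140 mm, 16 mm thick. Origin: on the counter below the loading place; x to its back (the slide's way), y to its left, z up. Rails at y = +-58 mm, 36 mm high. White column at x = 171 to 195 mm, its arm forward to x = 103 mm at z = 154 to 196 mm. Stamp plate at x = 97 to 153 mm, z = 94 mm. Control box x = -100 to 30, y = -175 to -70 mm, 40 mm high.
- nest (a point): Middle of the nest's floor on the aluminium slide; axes as the press; 34 mm above the counter. Blue edge all round, 7 mm above this floor, 5 mm thick, 74 x 74 mm inside, so the note block has some 6 mm to spare each side. At the press origin's x, y when the slide is out, 125 mm farther along x when home.
- slide (a joint): Travel of the slide in m: 0 = out for loading (as it starts), 0.125 = home under the stamp, at a stop. Friction 1 to 2 N. At 0 to 0.003 the knob's pin is blocked by the front end of the yellow strip (8 mm high, 42 mm wide, on the base along the knob's path); beyond 0.1175 the pin drops behind the strip's far end and locks the slide.
- knob (a point): Middle of the red lifting knob's grip: upright, 22 mm diameter from 15 mm below to 12 mm above this point, then a 30 mm cap, its top 22 mm above this point. On the slide's front tongue, 95 mm in front (-x of press) of the nest's middle, 64 mm above the counter when down; the tongue's top is 30 mm, a collar's top 25 mm below it. Grip from above; it moves with slide and lift.
- bolt (a joint): Lift of the red knob and its pin in m: 0 = down, 0.014 = top stop. A spring pulls it down with 2 to 3 N. The pin clears the 8 mm yellow strip above 0.008; over the strip it rides on top (about 0.008) and by itself drops to 0 at the far end.
- lever (a joint): Tilt of the black jog lever in rad: 0 = upright, positive = towards the green dot (to -y of the press; a white dot is on the other side), stops at +-0.55. Spring 0.5 N m/rad: about 5 N at the grip at the stop, 3 N more as the stamp presses. Drives the stamp 55 mm down per rad: it touches a block in the home nest at 0.40 and presses with 3 to 4 N at 0.55.
- lever_grip (a point): Middle of the black lever's handle, 65 mm above its pivot; upright it is at x = -40, y = -125 mm of the press, 107 mm above the counter. Handle 18 to 26 mm diameter, from 30 mm below to 25 mm above this point, on a 10 mm steel stem. It tips about the press's x axis.
- foot: Square black rubber stamp face, 52 x 52 mm, under the arm of the press; origin: middle of its underside, which comes down on the block. Sprung, gives way up to 14 mm.
- note_block: Loose block of sticky notes in yellow, pink and teal layers, 61 x 61 x 38 mm, 80 g; origin: middle of its underside, z up, x and y along its sides.
- ink_tin: Loose round ink pad tin, dark blue and white, 70 mm diameter, 18 mm high, to be left alone; origin: middle of its underside.
- self_stamp: Loose red and black hand stamp, 50 x 31 x 81 mm, standing, to be left alone; origin: middle of its underside.

How it is judged:
By the outcome, as a careful person would: the job done as asked, in the order asked, and still so for the second after the job is handed in, with the robot touching nothing.
It also fails if it takes over 69 s, if anything falls off the work surface, if the arm or the gripper's body presses on something with over 40 N, if the wrist force passes 120 N, or if a joint passes its speed limit or range.

## Working session

There is one attempt and no reset: what is moved stays moved. The work goes in short steps, Python scripts to look and compute and a shell command to move; the robot and the scene stay as the last step left them, time stands still between calls to the robot, and variables do not carry over. Pictures are saved under pics/ and viewed, and the job is handed in when it is done.

```bash
ls; mkdir -p pics; python3 - <<'E'
from rig import *
import cv2
import numpy as np
s=get_state();print({k:np.round(v,3).tolist() for k,v in s.items()}, pinch_z)
for n in("side","top"):
    im=snapshot(n);cv2.imwrite(f"pics/{n}0.png",im[:,:,::-1]);c=calibration(n)
    R=cv2.Rodrigues(np.array(c["rvec"],float))[0];print(n,c, -R.T@np.array(c["tvec"]).ravel())
E
```

```text
pics
{'time_s': 0.0, 'joint_positions': [-1.337, 0.088, 1.372, 0.0, 1.684, -0.103], 'joint_vel': [-0.0, 0.0, -0.0, 0.0, 0.001, -0.001], 'tau': [-0.0, -35.186, -31.328, -0.0, 0.011, 0.0], 'eef_pos': [0.182, -0.519, 0.403], 'tool_rot': [[0.944, 0.331, -0.001], [0.331, -0.944, 0.002], [0.0, -0.002, -1.0]], 'force': [0.495, -0.053, -0.147], 'ft_torque': [0.003, -0.014, 0.008], 'grip_width': 0.086} 0.1547
side {'intrinsics': array([[368.77838638,   0.        , 324.82736268],
       [  0.        , 368.77838638, 198.16952188],
       [  0.        ,   0.        ,   1.        ]]), 'D': array([-0.047842,  0.      ,  0.      ,  0.      ,  0.      ]), 'rvec': array([ 0.04295242, -2.80746298,  1.34883719]), 'tvec': array([0.52930011, 0.17574974, 0.78268768])} [0.50313226 0.51999056 0.63254591]
top {'intrinsics': array([[429.52270385,   0.        , 318.66057961],
       [  0.        , 429.52270385, 193.57651056],
       [  0.        ,   0.        ,   1.        ]]), 'D': array([0.0089216, 0.       , 0.       , 0.       , 0.       ]), 'rvec': array([ 2.14443822, -2.14829166,  0.16656312]), 'tvec': array([-0.16537339,  0.56480836,  1.08199771])} [ 0.39717699 -0.15998972  1.15487212]
```

View pics/side0.png

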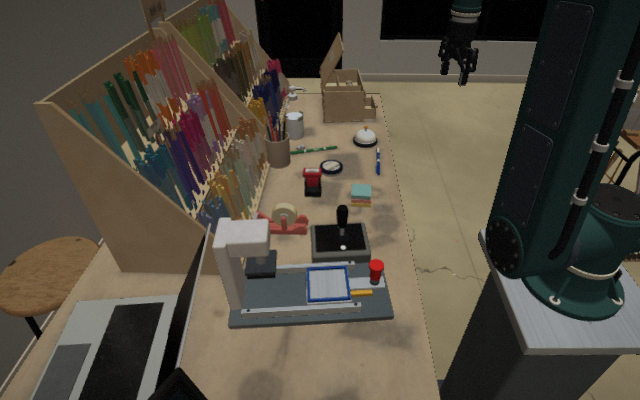

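View pics/top0.png

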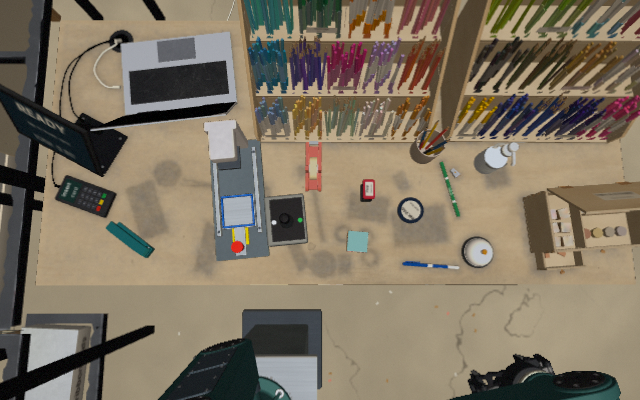

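The side view shows the nest around (330,284), the knob at (376,271), the lever at (342,220) and the block at (361,192). In the top view the nest is at (238,210), the knob at (238,246), the lever at (284,219) and the block at (357,241). Next I'll measure these.

```bash
cat > h.py <<'E'
import numpy as np, cv2
from rig import *
def cam(n):
    c=calibration(n);R=cv2.Rodrigues(np.array(c["rvec"],float))[0];t=np.array(c["tvec"],float).ravel()
    return c,R,t
def ray(n,px):
    c,R,t=cam(n);u=cv2.undistortPoints(np.array(px,float).reshape(-1,1,2),c["intrinsics"],c["D"]).reshape(-1,2)
    d=np.c_[u,np.ones(len(u))]@R; return -R.T@t,d
def plane(n,px,z):
    o,d=ray(n,px);return o+d*((z-o[2])/d[:,2])[:,None]
def proj(n,P):
    c,R,t=cam(n);return cv2.projectPoints(np.array(P,float).reshape(-1,1,3),c["rvec"],t,c["intrinsics"],c["D"])[0].reshape(-1,2)
def tri(pa,pb):
    o1,d1=ray("side",pa);o2,d2=ray("top",pb);A=np.c_[d1[0],-d2[0]];s=np.linalg.lstsq(A,o2-o1,rcond=None)[0]
    a=o1+s[0]*d1[0];b=o2+s[1]*d2[0];return (a+b)/2,np.linalg.norm(a-b)
def hsv(im): return cv2.cvtColor(im,cv2.COLOR_RGB2HSV)
def mask(n,im,lo,hi,box):
    m=cv2.inRange(hsv(im),np.array(lo),np.array(hi));k=np.zeros_like(m);x0,y0,x1,y1=box;k[y0:y1,x0:x1]=m[y0:y1,x0:x1];return k
def big(m):
    cs=cv2.findContours(m,cv2.RETR_EXTERNAL,cv2.CHAIN_APPROX_NONE)[0];return max(cs,key=cv2.contourArea)
E
python3 - <<'E'
from h import *
I={n:cv2.imread(f"pics/{n}0.png")[:,:,::-1].copy() for n in("side","top")}
def rect(n,lo,hi,box,z,nm):
    c=big(mask(n,I[n],lo,hi,box));P=plane(n,c.reshape(-1,2),z)[:,:2].astype(np.float32)
    r=cv2.minAreaRect(P*1000);M=cv2.moments(c);print(nm,n,"rect",np.round(r[0],1),np.round(r[1],1),round(r[2],1),"px",M['m10']/M['m00'],M['m01']/M['m00'],cv2.contourArea(c))
rect("top",(105,120,60),(125,255,255),(205,180,268,240),.041,"nest")
rect("side",(105,120,60),(125,255,255),(290,250,370,315),.041,"nest")
rect("top",(80,50,60),(100,255,255),(335,225,375,260),.038,"blk")
rect("side",(80,40,60),(102,255,255),(345,180,380,195),.038,"blk")
rect("top",(0,150,80),(6,255,255),(225,235,250,260),.086,"knob")
rect("side",(0,150,80),(6,255,255),(365,255,390,290),.075,"knob")
for n,b in(("top",(205,120,390,270)),("side",(200,170,400,330))):
    x0,y0,x1,y1=b;cv2.imwrite(f"pics/{n}z.png",cv2.resize(I[n][y0:y1,x0:x1,::-1],None,fx=4,fy=4,interpolation=2))
E
```

```text
nest top rect [520.8  45.8] [83.2 83.5] 5.4 px 237.23211805555553 210.5204861111111 960.0
nest side rect [521.8  51.4] [82.1 86. ] 5.2 px 327.5847055888223 283.57135728542914 1336.0
blk top rect [ 440.9 -265.7] [50.8 49.9] 85.1 px 357.0931017848528 241.05306319343944 345.5
blk side rect [ 443.6 -263. ] [45.9 49.6] 86.6 px 360.88990825688074 189.3730886850153 163.5
knob top rect [426.3  36.8] [28.2 27.4] 45.8 px 236.69217687074828 246.51530612244898 98.0
knob side rect [427.1  43.4] [53.7 27.7] 86.8 px 375.9384615384615 268.0042735042735 195.0
```

View pics/topz.png

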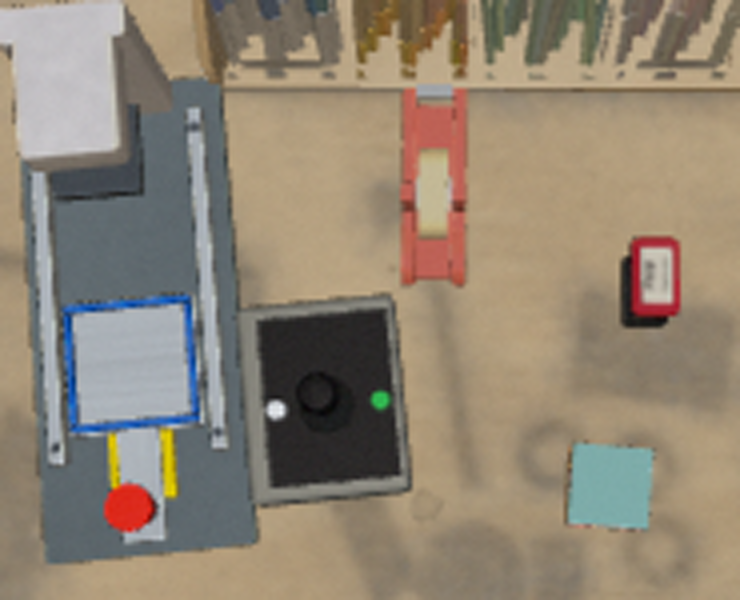

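View pics/sidez.png

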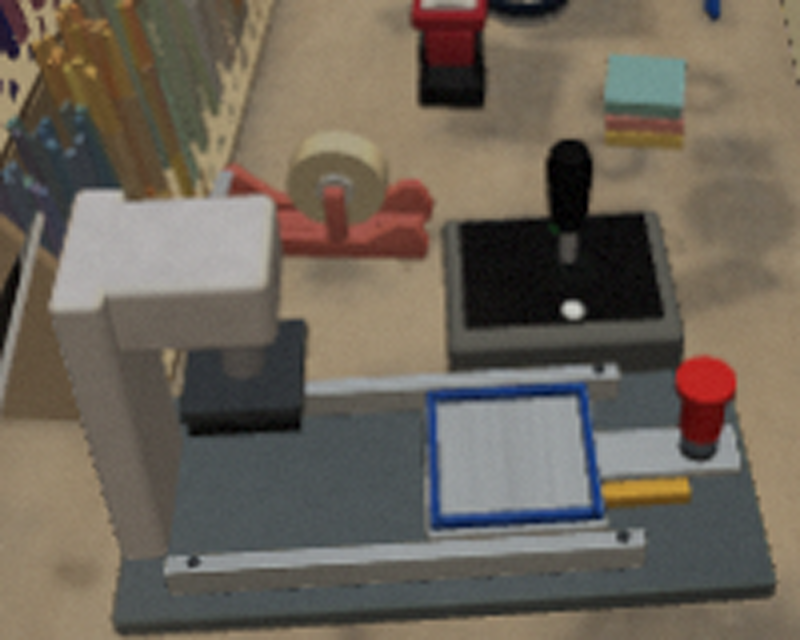

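```bash
python3 - <<'E'
from h import *
I={n:cv2.imread(f"pics/{n}0.png")[:,:,::-1].copy() for n in("side","top")}
Q={}
for n,b in(("top",(335,220,380,265)),("side",(340,175,385,215))):
    x0,y0,x1,y1=b;cv2.imwrite(f"pics/{n}b.png",cv2.resize(I[n][y0:y1,x0:x1,::-1],None,fx=12,fy=12,interpolation=2))
# outer corners of nest, from zoom pictures
top=np.array([[65,307],[188,295],[200,424],[72,435]])/4+[205,120]
# top: back-left, back-right, front-right, front-left
side=np.array([[430,528],[427,390],[585,383],[604,512]])/4+[200,170]
for a,b in zip(side,top): print(np.round(tri(a[None],b[None])[0]*1000,1),round(tri(a[None],b[None])[1]*1000,1), np.round(plane("top",b[None],.041)*1000,1),np.round(plane("side",a[None],.041)*1000,1))
E
```

```text
[559.   90.8  29.9] 1.4 [[556.7  88.4  41. ]] [[558.7  98.7  41. ]]
[566.1   9.   35.9] 1.6 [[564.5   8.2  41. ]] [[566.4  13.3  41. ]]
[ 4.823e+02 -3.000e-01  3.300e+01] 3.3 [[480.1  -1.3  41. ]] [[484.1   6.4  41. ]]
[474.5  82.5  34.4] 1.8 [[473.1  81.2  41. ]] [[475.7  87.2  41. ]]
```

View pics/sideb.png

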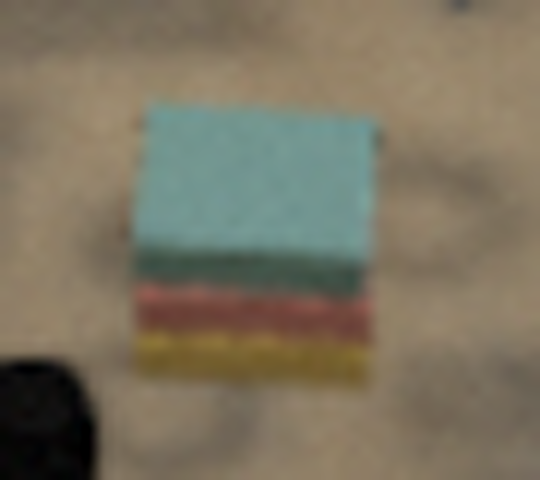

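View pics/topb.png

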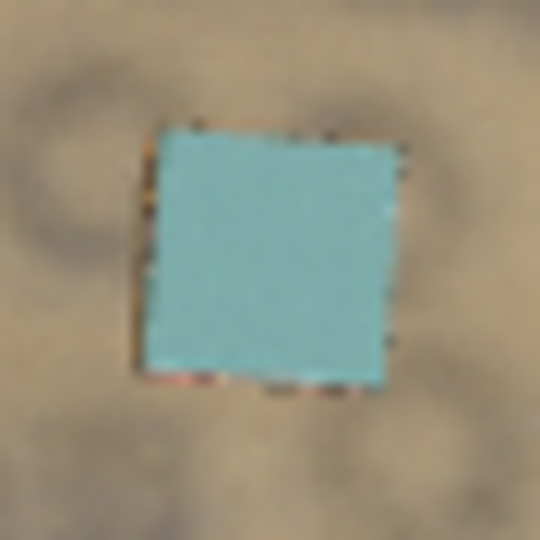

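The block's top face is about 53 mm wide in the pictures, not 61 mm, with yaw about −4.9°. The press yaw is about +5.3°. The two cameras disagree by about 5 mm in y, so I'll hover over the block and check both against the gripper's known position.

```bash
python3 -m pendant '[{"linear":[0,0,0],"dr":[0,0,8.1],"fingers":0.085},{"linear":[0,0,0],"dr":[0,0,8.1],"fingers":0.085},{"linear":[0,0,0],"dr":[0,0,8],"fingers":0.085}]' 40
python3 -m pendant '[{"linear":[0.03,-0.0344,0.012],"dr":[0,0,0],"fingers":0.085},{"linear":[0.03,-0.0344,0.012],"dr":[0,0,0],"fingers":0.085},{"linear":[0.03,-0.0344,0.012],"dr":[0,0,0],"fingers":0.085},{"linear":[0.03,-0.0344,0.012],"dr":[0,0,0],"fingers":0.085},{"linear":[0.03,-0.0344,0.012],"dr":[0,0,0],"fingers":0.085},{"linear":[0.03,-0.0344,0.012],"dr":[0,0,0],"fingers":0.085},{"linear":[0.03,-0.0344,0.012],"dr":[0,0,0],"fingers":0.085},{"linear":[0.026,-0.0344,0.012],"dr":[0,0,0],"fingers":0.085}]'
cat > look.py <<'E'
from h import *
import sys
tag=sys.argv[1]
s=get_state();R=np.array(s["tool_rot"]);p=np.array(s["eef_pos"]);print(s["time_s"],p.round(4),"yaw",np.degrees(np.arctan2(R[1,0],R[0,0])).round(2),"z",R[:,2].round(3),"pinch",(p+R[:,2]*pinch_z).round(4),"F",np.round(s["force"],1),"w",s["grip_width"])
for a in sys.argv[2:]:
    n,b=a.split(":");x0,y0,x1,y1=map(int,b.split(","));im=snapshot(n);cv2.imwrite(f"pics/{n}{tag}_full.png",im[:,:,::-1])
    f=min(800/(x1-x0),600/(y1-y0));cv2.imwrite(f"pics/{n}{tag}.png",cv2.resize(im[y0:y1,x0:x1,::-1],None,fx=f,fy=f,interpolation=2));print(n,"scale",round(f,3))
    print("pinch px",proj(n,p+R[:,2]*pinch_z).round(1),"tip",proj(n,p+R[:,2]*(.173-.013)).round(1))
E
python3 look.py 1 side:290,50,450,250 top:280,160,440,290
```

```text
time_s: 0.48
eef_pos: [0.1817, -0.519, 0.404]
tool_rot: [[0.996, -0.09, -0.0], [-0.09, -0.996, 0.001], [-0.0, -0.001, -1.0]]
force: [0.6, 0.1, 0.8]
grip_width: 0.0852
time_s: 1.48
eef_pos: [0.4413, -0.2638, 0.3078]
tool_rot: [[0.996, -0.085, -0.001], [-0.085, -0.996, 0.0], [-0.001, -0.0, -1.0]]
force: [0.9, 0.0, -0.4]
grip_width: 0.0851
1.475 [ 0.4413 -0.2638  0.3078] yaw -4.89 z [-0.001  0.    -1.   ] pinch [ 0.4412 -0.2637  0.1531] F [ 0.9  0.  -0.4] w 0.08505136002920326
side scale 3.0
pinch px [[363.8 151.8]] tip [[363.7 153.6]]
top scale 4.615
pinch px [[360.9 239. ]] tip [[360.7 239.1]]
```

View pics/side1.png

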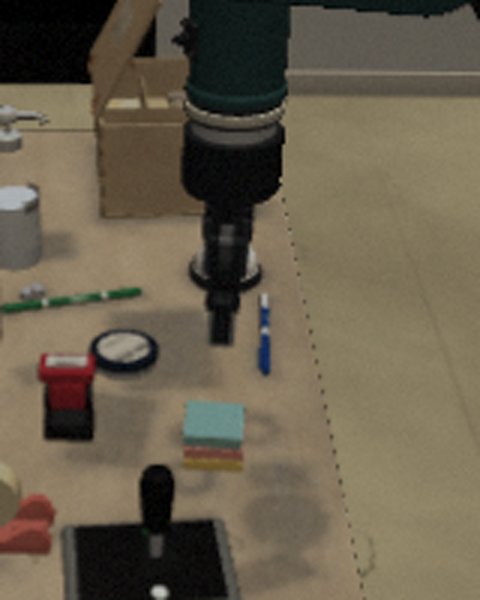

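View pics/top1.png

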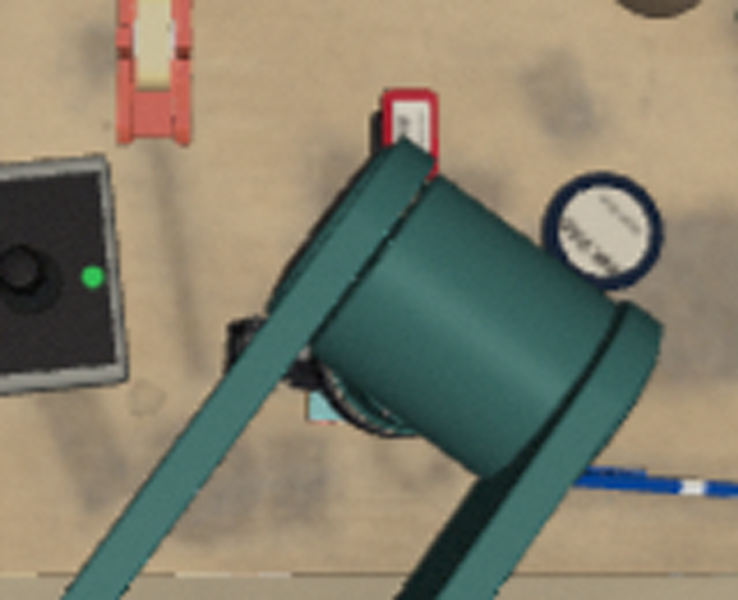

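In the side picture the fingers appear at column 364, exactly where they project, and the block is centred below them. Going down to grip.

```bash
python3 -m pendant '[{"linear":[0.0005,0.001,0.03],"dr":[0,0,0],"fingers":0.085},{"linear":[0,0,0.03],"dr":[0,0,0],"fingers":0.085},{"linear":[0,0,0.03],"dr":[0,0,0],"fingers":0.085},{"linear":[0,0,0.02],"dr":[0,0,0],"fingers":0.085},{"linear":[0,0,0.012],"dr":[0,0,0],"fingers":0.085},{"linear":[0,0,0.004],"dr":[0,0,0],"fingers":0.085}]' 40
python3 -m pendant '[{"linear":[0,0,0],"dr":[0,0,0],"fingers":0.03},{"linear":[0,0,0],"dr":[0,0,0],"fingers":0.03},{"linear":[0,0,0],"dr":[0,0,0],"fingers":0.03},{"linear":[0,0,0],"dr":[0,0,0],"fingers":0.03},{"linear":[0,0,0],"dr":[0,0,0],"fingers":0.03},{"linear":[0,0,0],"dr":[0,0,0],"fingers":0.03}]' 40
python3 look.py 2 side:310,130,430,220
```

```text
time_s: 2.33
eef_pos: [0.4405, -0.2663, 0.1821]
tool_rot: [[0.996, -0.086, -0.001], [-0.086, -0.996, 0.0], [-0.001, -0.0, -1.0]]
force: [0.3, 1.5, 0.1]
grip_width: 0.0851
time_s: 3.08
eef_pos: [0.4413, -0.2665, 0.184]
tool_rot: [[0.996, -0.085, 0.002], [-0.085, -0.996, -0.002], [0.002, 0.001, -1.0]]
force: [0.5, -0.7, 5.1]
grip_width: 0.0517
3.075 [ 0.4413 -0.2665  0.184 ] yaw -4.9 z [ 0.002 -0.002 -1.   ] pinch [ 0.4417 -0.2668  0.0293] F [ 0.5 -0.7  5.1] w 0.051721260808084764
side scale 6.667
pinch px [[361.1 190.8]] tip [[361.  192.4]]
```

View pics/side2.png

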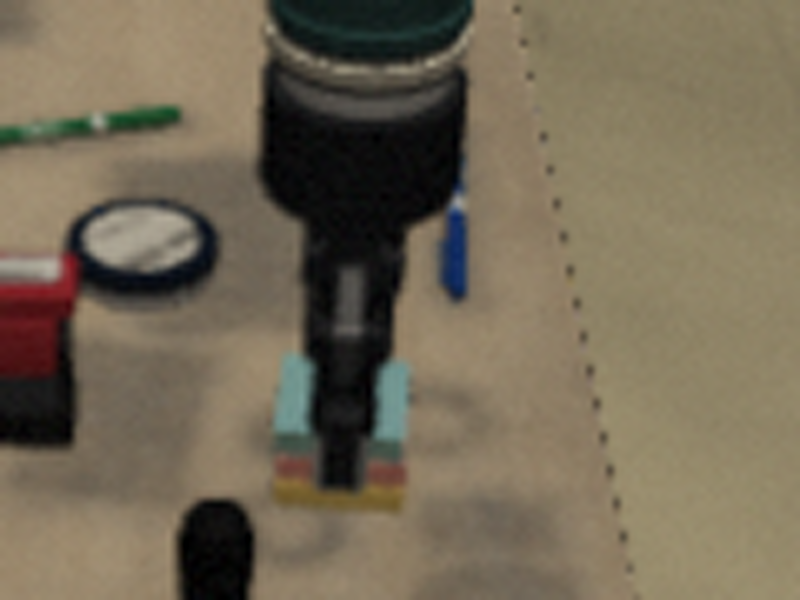

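The fingers hold the block, centred, at a width of about 52 mm. I'll lift it and check.

```bash
python3 -m pendant '[{"linear":[0,0,-0.01],"dr":[0,0,0],"fingers":0.03},{"linear":[0,0,-0.04],"dr":[0,0,0],"fingers":0.03},{"linear":[0,0,-0.05],"dr":[0,0,0],"fingers":0.03},{"linear":[0,0,-0.03],"dr":[0,0,0],"fingers":0.03},{"linear":[0,0,0],"dr":[0,0,0],"fingers":0.03}]' 40
python3 look.py 3 side:290,80,410,170
```

```text
time_s: 3.75
eef_pos: [0.4413, -0.2664, 0.3158]
tool_rot: [[0.996, -0.085, 0.005], [-0.085, -0.996, -0.004], [0.005, 0.003, -1.0]]
force: [-0.1, -0.2, -1.2]
grip_width: 0.0518
3.75 [ 0.4413 -0.2664  0.3158] yaw -4.9 z [ 0.005 -0.004 -1.   ] pinch [ 0.442  -0.267   0.1611] F [-0.1 -0.2 -1.2] w 0.05176908293887604
side scale 6.667
pinch px [[363.6 148.3]] tip [[363.5 150.2]]
```

View pics/side3.png

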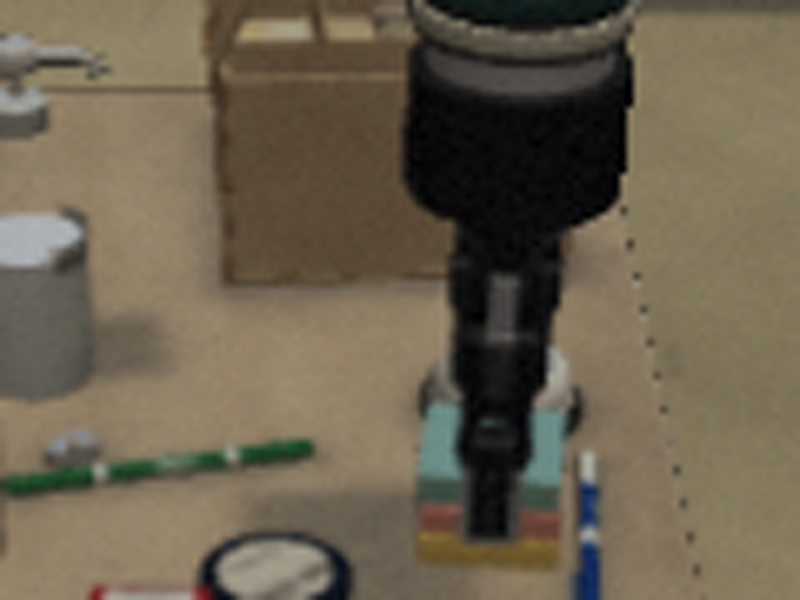

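```bash
python3 -m pendant '[{"linear":[0,0,-0.04],"dr":[0,0,-10.2],"fingers":0.03},{"linear":[0.0154,-0.0435,0],"dr":[0,0,0],"fingers":0.03},{"linear":[0.0154,-0.0435,0],"dr":[0,0,0],"fingers":0.03},{"linear":[0.0154,-0.0435,0],"dr":[0,0,0],"fingers":0.03},{"linear":[0.0154,-0.0435,0],"dr":[0,0,0],"fingers":0.03},{"linear":[0.0154,-0.0435,0],"dr":[0,0,0],"fingers":0.03},{"linear":[0.0154,-0.0435,0],"dr":[0,0,0],"fingers":0.03},{"linear":[0.0152,-0.0435,0],"dr":[0,0,0],"fingers":0.03}]' 40
python3 -m pendant '[{"linear":[0,0,0.04],"dr":[0,0,0],"fingers":0.03},{"linear":[0,0,0.03],"dr":[0,0,0],"fingers":0.03},{"linear":[0,0,0],"dr":[0,0,0],"fingers":0.03}]' 40
python3 look.py 4 side:200,140,440,320 top:180,110,340,230
```

```text
time_s: 4.8
eef_pos: [0.5195, 0.0485, 0.3497]
tool_rot: [[0.996, 0.092, -0.005], [0.092, -0.996, -0.0], [-0.005, -0.0, -1.0]]
force: [0.8, 0.1, -1.0]
grip_width: 0.0518
time_s: 5.18
eef_pos: [0.518, 0.0472, 0.2771]
tool_rot: [[0.996, 0.093, -0.012], [0.093, -0.996, 0.0], [-0.012, -0.001, -1.0]]
force: [0.0, -0.0, -0.1]
grip_width: 0.0518
5.175 [0.518  0.0472 0.2771] yaw 5.32 z [-0.012  0.    -1.   ] pinch [0.5161 0.0473 0.1224] F [ 0.  -0.  -0.1] w 0.051751781703567465
side scale 3.333
pinch px [[330.4 253.2]] tip [[330.4 255.2]]
top scale 5.0
pinch px [[230.4 208.6]] tip [[230.8 208.9]]
```

View pics/side4.png

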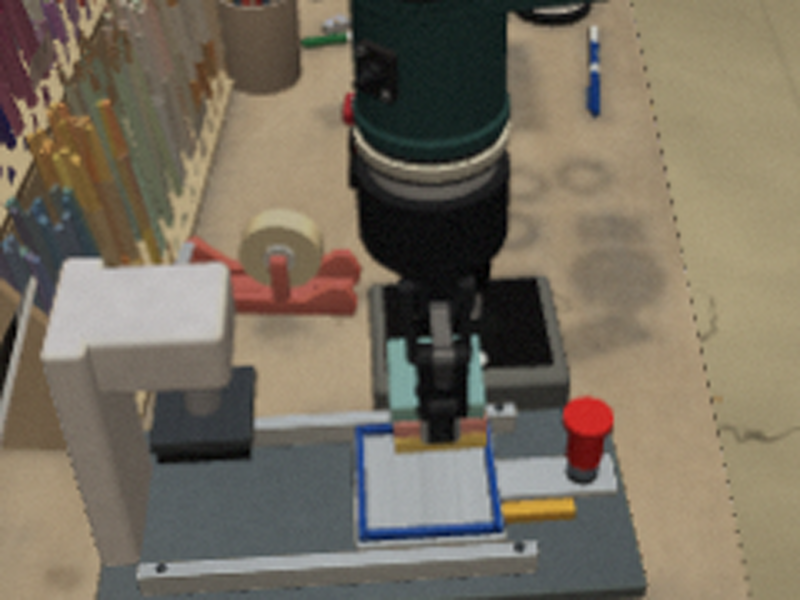

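View pics/top4.png

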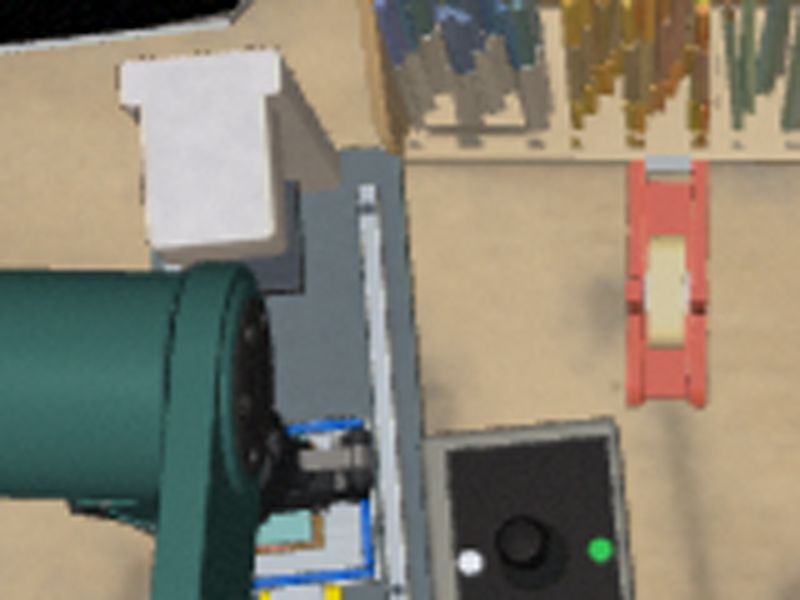

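The block is held level over the nest, but the tool has picked up about 0.7° of tilt. I'll correct that and lower the block.

```bash
python3 -m pendant '[{"linear":[0.003,0.001,0.015],"dr":[0,0.7,0],"fingers":0.03},{"linear":[0,0,0.015],"dr":[0,0,0],"fingers":0.03},{"linear":[0,0,0],"dr":[0,0,0],"fingers":0.03}]' 40
python3 look.py 5 side:260,190,400,310
```

```text
time_s: 5.65
eef_pos: [0.5227, 0.0462, 0.2517]
tool_rot: [[0.996, 0.092, 0.01], [0.092, -0.996, 0.001], [0.01, -0.0, -1.0]]
force: [-0.5, 0.3, -0.8]
grip_width: 0.052
5.65 [0.5227 0.0462 0.2517] yaw 5.28 z [ 0.01   0.001 -1.   ] pinch [0.5242 0.0464 0.0971] F [-0.5  0.3 -0.8] w 0.05202588389123546
side scale 5.0
pinch px [[326.2 261.9]] tip [[326.2 263.7]]
```

View pics/side5.png

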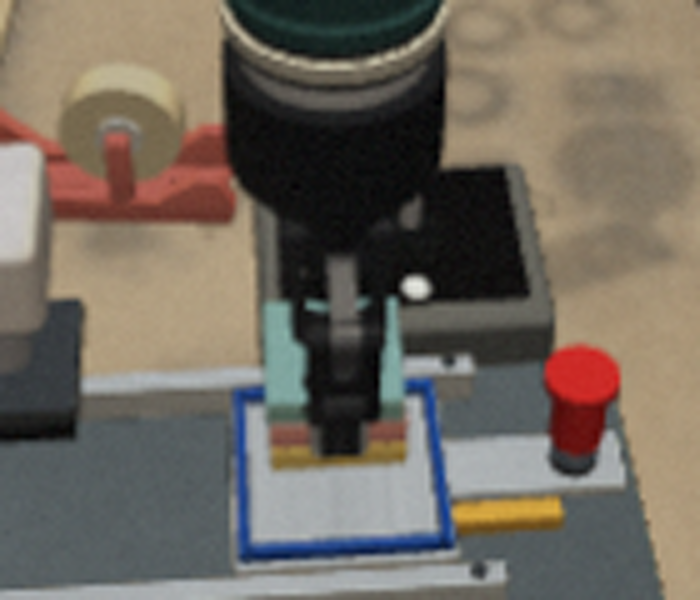

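```bash
python3 -m pendant '[{"linear":[-0.002,0,0.015],"dr":[0,-0.4,0],"fingers":0.03},{"linear":[0,0,0.008],"dr":[0,0,0],"fingers":0.03},{"linear":[0,0,0.004],"dr":[0,0,0],"fingers":0.03},{"linear":[0,0,0],"dr":[0,0,0],"fingers":0.03}]' 40
python3 look.py 6 side:260,190,400,310
```

```text
time_s: 6.2
eef_pos: [0.5213, 0.0462, 0.2252]
tool_rot: [[0.996, 0.092, 0.004], [0.092, -0.996, 0.0], [0.004, -0.0, -1.0]]
force: [-0.6, 1.1, -1.0]
grip_width: 0.0518
6.2 [0.5213 0.0462 0.2252] yaw 5.3 z [ 0.004  0.    -1.   ] pinch [0.5219 0.0462 0.0705] F [-0.6  1.1 -1. ] w 0.05184749714860035
side scale 5.0
pinch px [[327.5 271. ]] tip [[327.5 272.7]]
```

View pics/side6.png

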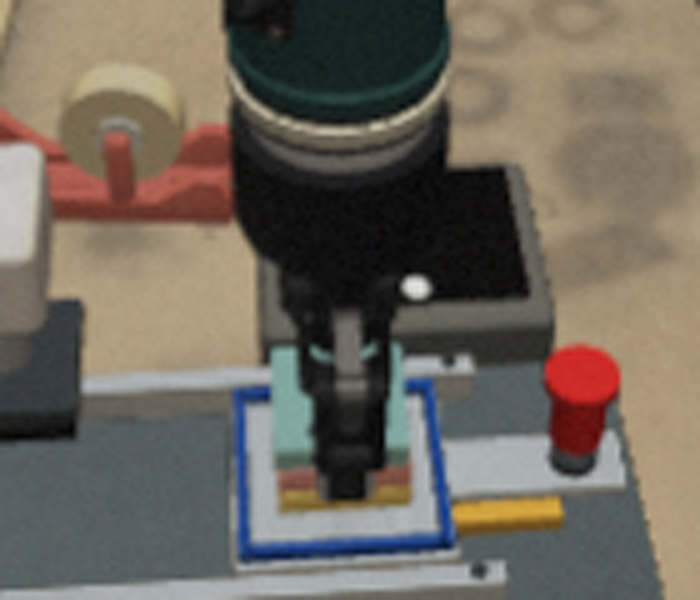

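```bash
python3 -m pendant '[{"linear":[0,0,0.004],"dr":[0,0,0],"fingers":0.03},{"linear":[0,0,0.002],"dr":[0,0,0],"fingers":0.03},{"linear":[0,0,0],"dr":[0,0,0],"fingers":0.03}]' 40
python3 -m pendant '[{"linear":[0,0,0.001],"dr":[0,0,0],"fingers":0.03},{"linear":[0,0,0],"dr":[0,0,0],"fingers":0.03}]' 
python3 look.py 7
```

```text
time_s: 6.62
eef_pos: [0.5213, 0.0461, 0.2195]
tool_rot: [[0.996, 0.092, 0.005], [0.092, -0.996, 0.0], [0.005, 0.0, -1.0]]
force: [-0.6, 0.0, -0.7]
grip_width: 0.0516
time_s: 6.88
eef_pos: [0.5214, 0.0461, 0.2187]
tool_rot: [[0.996, 0.092, 0.005], [0.092, -0.996, 0.0], [0.005, 0.0, -1.0]]
force: [-0.2, 0.7, -1.0]
grip_width: 0.0517
6.875 [0.5214 0.0461 0.2187] yaw 5.3 z [ 0.005  0.    -1.   ] pinch [0.5222 0.0462 0.064 ] F [-0.2  0.7 -1. ] w 0.05169374620722057
```

```bash
python3 -m pendant '[{"linear":[0,0,0.001],"dr":[0,0,0],"fingers":0.03},{"linear":[0,0,0.001],"dr":[0,0,0],"fingers":0.03},{"linear":[0,0,0],"dr":[0,0,0],"fingers":0.03}]' 
python3 -m pendant '[{"linear":[0,0,0],"dr":[0,0,0],"fingers":0.06},{"linear":[0,0,0],"dr":[0,0,0],"fingers":0.07},{"linear":[0,0,0],"dr":[0,0,0],"fingers":0.075},{"linear":[0,0,0],"dr":[0,0,0],"fingers":0.075}]' 
python3 -m pendant '[{"linear":[0,0,-0.01],"dr":[0,0,0],"fingers":0.08},{"linear":[0,0,-0.04],"dr":[0,0,0],"fingers":0.08},{"linear":[0,0,-0.04],"dr":[0,0,0],"fingers":0.08},{"linear":[-0.04,0,0],"dr":[0,0,0],"fingers":0.06},{"linear":[-0.055,0,0],"dr":[0,0,0],"fingers":0.06},{"linear":[0,0,0],"dr":[0,0,0],"fingers":0.06}]' 
python3 look.py 8 side:260,190,400,310 top:180,130,340,250
```

```text
time_s: 7.25
eef_pos: [0.5219, 0.0462, 0.218]
tool_rot: [[0.996, 0.092, 0.007], [0.092, -0.996, 0.0], [0.007, 0.0, -1.0]]
force: [-0.5, 0.7, 5.5]
grip_width: 0.0513
time_s: 7.75
eef_pos: [0.5214, 0.0461, 0.2164]
tool_rot: [[0.996, 0.092, 0.005], [0.092, -0.996, 0.0], [0.005, 0.0, -1.0]]
force: [0.7, 0.7, -0.3]
grip_width: 0.0746
time_s: 8.5
eef_pos: [0.423, 0.0374, 0.3056]
tool_rot: [[0.996, 0.092, 0.003], [0.092, -0.996, 0.0], [0.003, -0.0, -1.0]]
force: [0.5, -0.5, 0.5]
grip_width: 0.0598
8.5 [0.423  0.0374 0.3056] yaw 5.29 z [ 0.003  0.    -1.   ] pinch [0.4235 0.0375 0.1509] F [ 0.5 -0.5  0.5] w 0.05976096688271932
side scale 5.0
pinch px [[381.  239.5]] tip [[380.8 241.5]]
top scale 5.0
pinch px [[231.1 247. ]] tip [[231.5 247. ]]
```

View pics/side8.png

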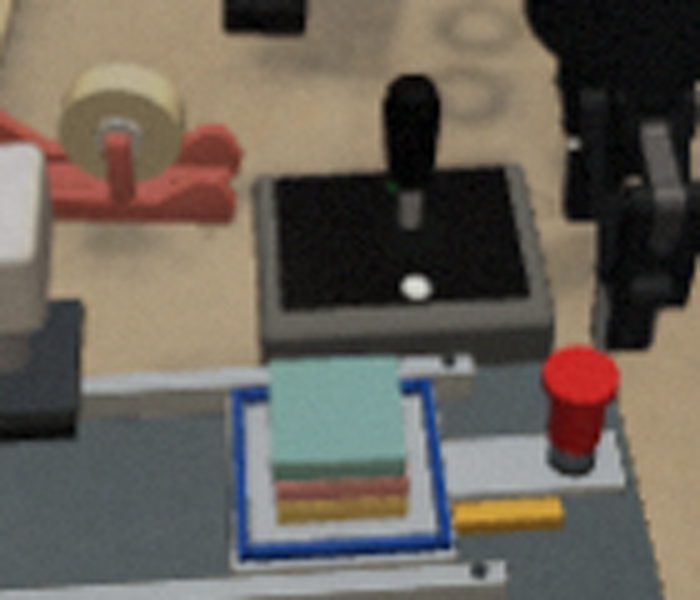

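View pics/top8.png

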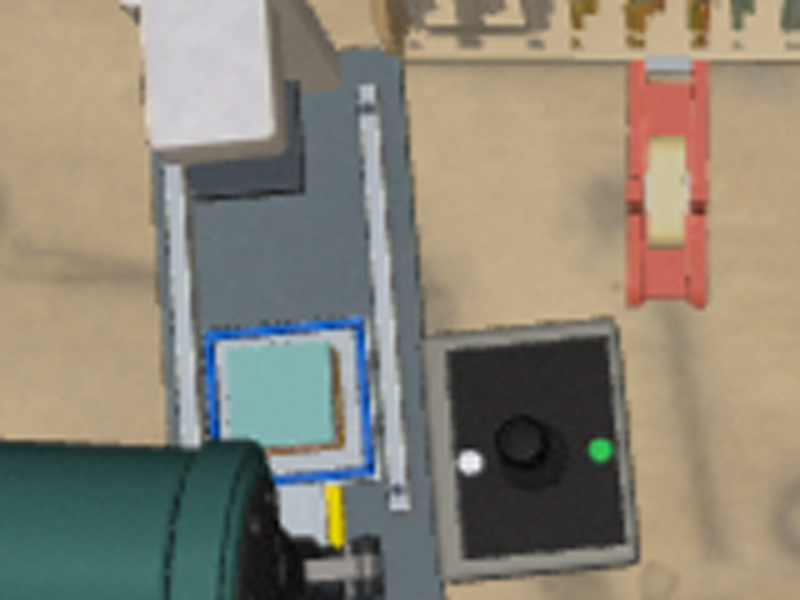

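The block stands upright in the nest with clearance all round and the fingers are clear. The knob measures (426, 37) mm, consistent with the nest minus 95 mm. Going down over it.

```bash
python3 -m pendant '[{"linear":[0.003,0,0.03],"dr":[0,0,0],"fingers":0.06},{"linear":[0,0,0.02],"dr":[0,0,0],"fingers":0.06},{"linear":[0,0,0],"dr":[0,0,0],"fingers":0.06}]' 40
python3 look.py 9 side:320,190,440,310
```

```text
time_s: 8.98
eef_pos: [0.4302, 0.0376, 0.2552]
tool_rot: [[0.996, 0.092, 0.002], [0.092, -0.996, 0.001], [0.002, -0.0, -1.0]]
force: [-0.3, -0.6, 0.6]
grip_width: 0.0599
8.975 [0.4302 0.0376 0.2552] yaw 5.3 z [ 0.002  0.001 -1.   ] pinch [0.4306 0.0377 0.1005] F [-0.3 -0.6  0.6] w 0.059857742035635174
side scale 5.0
pinch px [[375.1 258.2]] tip [[374.9 260. ]]
```

View pics/side9.png

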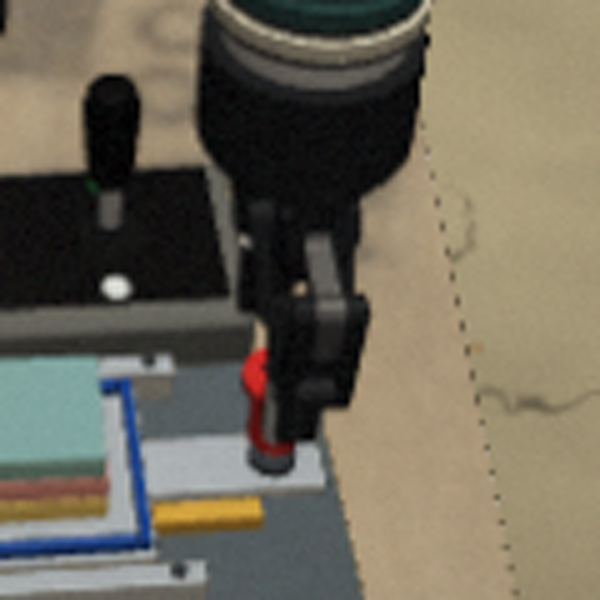

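```bash
python3 - <<'E'
from h import *
u=np.array([.0924,-.9957,0])
for P in([.4306,.0377,.1],[.4264,.0372,.064]):
  P=np.array(P)
  print(proj("side",P-u*.037).round(1),proj("side",P).round(1))
E
python3 -m pendant '[{"linear":[-0.004,0.0005,0.012],"dr":[0,0,0],"fingers":0.06},{"linear":[0,0,0.012],"dr":[0,0,0],"fingers":0.06},{"linear":[0,0,0.012],"dr":[0,0,0],"fingers":0.06},{"linear":[0,0,0.003],"dr":[0,0,0],"fingers":0.06},{"linear":[0,0,0],"dr":[0,0,0],"fingers":0.06}]' 40
python3 look.py 10 side:320,190,440,310
```

```text
[[378.3 273.4]] [[375.1 258.3]]
[[379.  285.5]] [[375.8 270.5]]
time_s: 9.65
eef_pos: [0.4258, 0.0368, 0.2169]
tool_rot: [[0.996, 0.092, 0.005], [0.092, -0.996, 0.0], [0.005, -0.0, -1.0]]
force: [0.3, 0.6, -0.3]
grip_width: 0.0603
9.65 [0.4258 0.0368 0.2169] yaw 5.3 z [ 0.005  0.    -1.   ] pinch [0.4265 0.0369 0.0622] F [ 0.3  0.6 -0.3] w 0.06028682093368038
side scale 5.0
pinch px [[375.7 270.9]] tip [[375.5 272.7]]
```

View pics/side10.png

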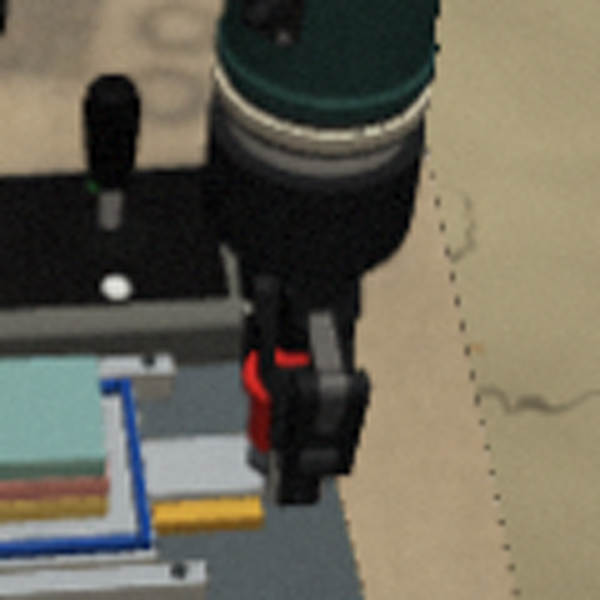

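The fingers straddle the knob at the expected column (about 380), so I'll close the grip.

```bash
python3 -m pendant '[{"linear":[0,0,0],"dr":[0,0,0],"fingers":0.01},{"linear":[0,0,0],"dr":[0,0,0],"fingers":0.01},{"linear":[0,0,0],"dr":[0,0,0],"fingers":0.01},{"linear":[0,0,0],"dr":[0,0,0],"fingers":0.01},{"linear":[0,0,0],"dr":[0,0,0],"fingers":0.01},{"linear":[0,0,0],"dr":[0,0,0],"fingers":0.01}]' 40
python3 look.py 11 side:320,190,440,310
```

```text
time_s: 10.45
eef_pos: [0.4261, 0.0376, 0.218]
tool_rot: [[0.996, 0.093, 0.006], [0.092, -0.996, 0.003], [0.007, -0.003, -1.0]]
force: [-0.8, 4.9, 3.3]
grip_width: 0.0272
10.45 [0.4261 0.0376 0.218 ] yaw 5.31 z [ 0.006  0.003 -1.   ] pinch [0.4271 0.0381 0.0633] F [-0.8  4.9  3.3] w 0.02718807602572294
side scale 5.0
pinch px [[375.5 271. ]] tip [[375.3 272.8]]
```

View pics/side11.png

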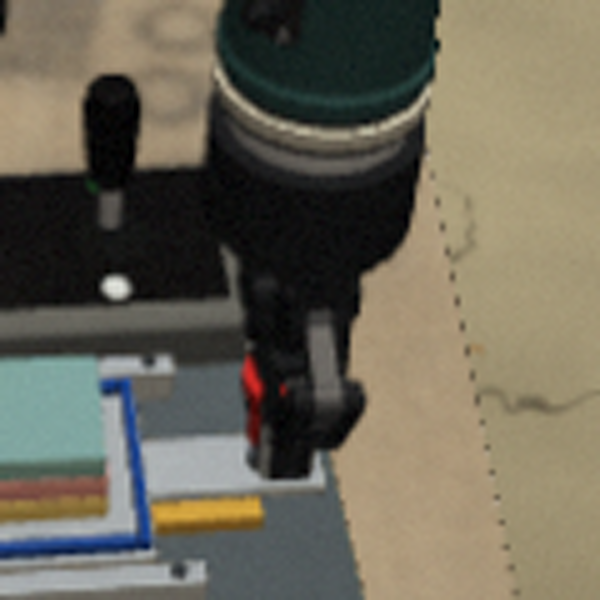

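```bash
python3 -m pendant '[{"linear":[0,0.0005,0],"dr":[0,0,0],"fingers":0.01},{"linear":[0,0,0],"dr":[0,0,0],"fingers":0.01},{"linear":[0,0,0],"dr":[0,0,0],"fingers":0.01}]' 40
python3 look.py 12
```

```text
time_s: 10.88
eef_pos: [0.4261, 0.0374, 0.2181]
tool_rot: [[0.996, 0.093, 0.006], [0.093, -0.996, 0.004], [0.007, -0.004, -1.0]]
force: [-1.0, 6.2, 3.6]
grip_width: 0.0269
10.875 [0.4261 0.0374 0.2181] yaw 5.31 z [ 0.006  0.004 -1.   ] pinch [0.4271 0.0381 0.0634] F [-1.   6.2  3.6] w 0.026882661064533454
```

```bash
python3 -m pendant '[{"linear":[0,-0.002,0],"dr":[0,0,0],"fingers":0.01},{"linear":[0,0,-0.003],"dr":[0,0,0],"fingers":0.01},{"linear":[0,0,-0.004],"dr":[0,0,0],"fingers":0.01},{"linear":[0,0,-0.004],"dr":[0,0,0],"fingers":0.01},{"linear":[0,0,0],"dr":[0,0,0],"fingers":0.01}]' 50
python3 look.py 13 side:320,190,440,310
```

```text
time_s: 11.5
eef_pos: [0.4256, 0.0382, 0.2282]
tool_rot: [[0.996, 0.092, 0.005], [0.092, -0.996, 0.0], [0.005, 0.0, -1.0]]
force: [-0.1, 0.5, -1.9]
grip_width: 0.0266
11.5 [0.4256 0.0382 0.2282] yaw 5.29 z [ 0.005  0.    -1.   ] pinch [0.4263 0.0383 0.0735] F [-0.1  0.5 -1.9] w 0.026609482891864742
side scale 5.0
pinch px [[376.3 267.7]] tip [[376.1 269.5]]
```

View pics/side13.png

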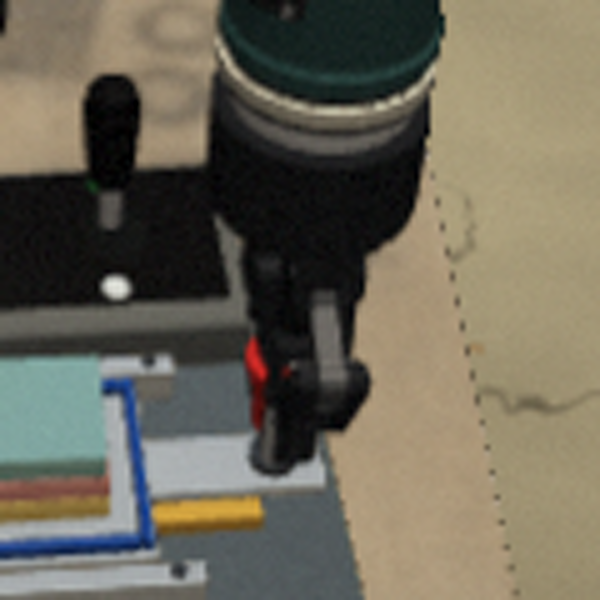

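The knob rose about 10 mm, with the cap edge up by about 3 px and roughly 2 N down from the spring. I'll raise it a little more and push.

```bash
python3 -m pendant '[{"linear":[0,0,-0.0015],"dr":[0,0,0],"fingers":0.01},{"linear":[0.003,0,0],"dr":[0,0,0],"fingers":0.01},{"linear":[0.008,0,0],"dr":[0,0,0],"fingers":0.01},{"linear":[0.012,0,0],"dr":[0,0,0],"fingers":0.01},{"linear":[0.012,0,0],"dr":[0,0,0],"fingers":0.01},{"linear":[0.012,0,0],"dr":[0,0,0],"fingers":0.01},{"linear":[0.007,0,0],"dr":[0,0,0],"fingers":0.01},{"linear":[0.002,0,0],"dr":[0,0,0],"fingers":0.01}]' 50
python3 look.py 14 side:240,190,400,310
```

```text
time_s: 12.55
eef_pos: [0.482, 0.0436, 0.2299]
tool_rot: [[0.996, 0.092, 0.005], [0.092, -0.996, 0.001], [0.005, -0.0, -1.0]]
force: [-1.8, 1.6, -2.9]
grip_width: 0.0269
12.55 [0.482  0.0436 0.2299] yaw 5.3 z [ 0.005  0.001 -1.   ] pinch [0.4828 0.0437 0.0752] F [-1.8  1.6 -2.9] w 0.026905358202560008
side scale 5.0
pinch px [[347.6 268.8]] tip [[347.5 270.5]]
```

View pics/side14.png

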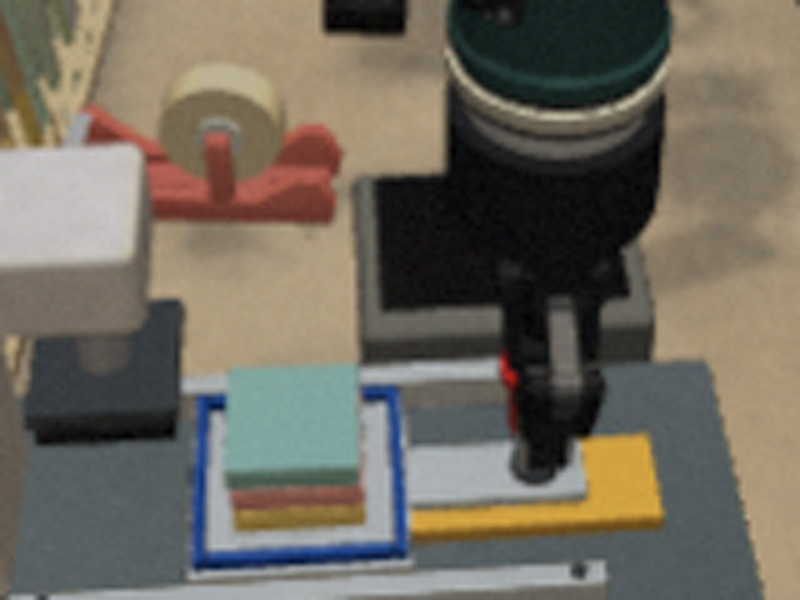

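The slide moved 56 mm with the block steady. I'll continue towards the stop.

```bash
python3 -m pendant '[{"linear":[0.007,0,0],"dr":[0,0,0],"fingers":0.01},{"linear":[0.012,0,0],"dr":[0,0,0],"fingers":0.01},{"linear":[0.012,0,0],"dr":[0,0,0],"fingers":0.01},{"linear":[0.012,0,0],"dr":[0,0,0],"fingers":0.01},{"linear":[0.01,0,0],"dr":[0,0,0],"fingers":0.01},{"linear":[0.006,0,0],"dr":[0,0,0],"fingers":0.01},{"linear":[0.003,0,0],"dr":[0,0,0],"fingers":0.01},{"linear":[0,0,0],"dr":[0,0,0],"fingers":0.01}]' 50
python3 -m pendant '[{"linear":[0.003,0,0],"dr":[0,0,0],"fingers":0.01},{"linear":[0.003,0,0],"dr":[0,0,0],"fingers":0.01},{"linear":[0.003,0,0],"dr":[0,0,0],"fingers":0.01},{"linear":[0,0,0],"dr":[0,0,0],"fingers":0.01}]' 50
python3 look.py 15 side:200,190,360,310
```

```text
time_s: 13.6
eef_pos: [0.5435, 0.0494, 0.2304]
tool_rot: [[0.996, 0.092, 0.006], [0.092, -0.996, 0.001], [0.007, -0.0, -1.0]]
force: [0.3, 4.5, -3.0]
grip_width: 0.0266
time_s: 14.1
eef_pos: [0.551, 0.0501, 0.2293]
tool_rot: [[0.996, 0.092, -0.0], [0.092, -0.996, 0.0], [-0.0, -0.0, -1.0]]
force: [-4.2, 4.6, -3.9]
grip_width: 0.0272
14.1 [0.551  0.0501 0.2293] yaw 5.3 z [-0.  0. -1.] pinch [0.551  0.0501 0.0746] F [-4.2  4.6 -3.9] w 0.027216491216106614
side scale 5.0
pinch px [[312.5 270.8]] tip [[312.6 272.6]]
```

View pics/side15.png

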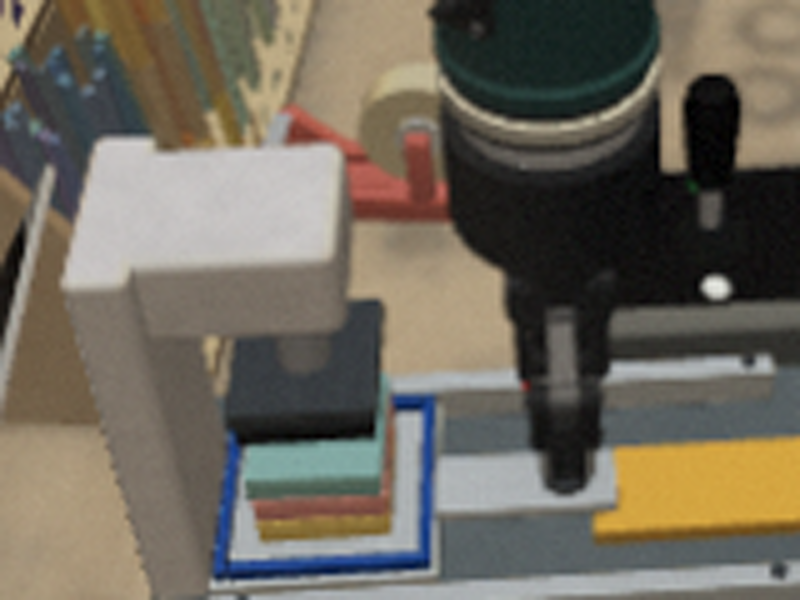

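The slide has travelled about 125 mm and is at its stop (4 N back). I'll lower the knob and release it.

```bash
python3 -m pendant '[{"linear":[0,0,0.004],"dr":[0,0,0],"fingers":0.01},{"linear":[0,0,0.004],"dr":[0,0,0],"fingers":0.01},{"linear":[0,0,0.003],"dr":[0,0,0],"fingers":0.01},{"linear":[0,0,0],"dr":[0,0,0],"fingers":0.01},{"linear":[0,0,0],"dr":[0,0,0],"fingers":0.04},{"linear":[0,0,0],"dr":[0,0,0],"fingers":0.06},{"linear":[0,0,0],"dr":[0,0,0],"fingers":0.06},{"linear":[0,0,0],"dr":[0,0,0],"fingers":0.06}]' 50
python3 look.py 16 side:200,190,360,310
```

```text
time_s: 15.15
eef_pos: [0.5524, 0.0497, 0.2198]
tool_rot: [[0.996, 0.092, 0.006], [0.092, -0.996, -0.0], [0.006, 0.001, -1.0]]
force: [0.0, 0.2, 0.1]
grip_width: 0.0601
15.15 [0.5524 0.0497 0.2198] yaw 5.28 z [ 0.006 -0.    -1.   ] pinch [0.5534 0.0497 0.0651] F [0.  0.2 0.1] w 0.06009996636050095
side scale 5.0
pinch px [[311.4 273.8]] tip [[311.5 275.6]]
```

View pics/side16.png

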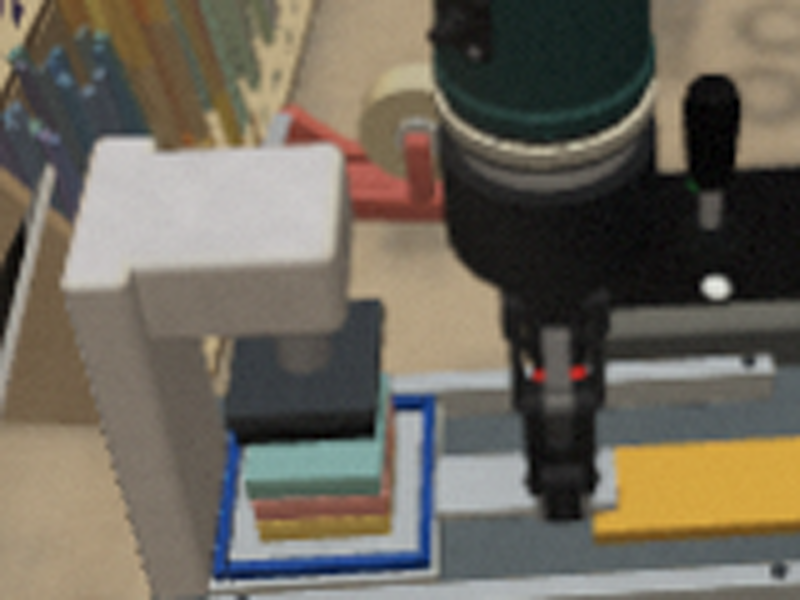

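```bash
python3 -m pendant '[{"linear":[0,0,-0.02],"dr":[0,0,0],"fingers":0.06},{"linear":[0,0,-0.04],"dr":[0,0,0],"fingers":0.06},{"linear":[0,0,-0.04],"dr":[0,0,0],"fingers":0.06},{"linear":[-0.04,0.04,0],"dr":[0,0,0],"fingers":0.0},{"linear":[-0.03,0.03,0],"dr":[0,0,0],"fingers":0.0},{"linear":[0,0,0],"dr":[0,0,0],"fingers":0.0}]' 50
python3 look.py 17 side:200,170,400,310 top:200,130,320,220
python3 - <<'E'
from h import *
for p in ((.4927,-.0822,.132),(.4927,-.0822,.107)): print(proj("top",p),proj("side",p))
E
```

```text
time_s: 15.95
eef_pos: [0.4871, -0.0277, 0.3192]
tool_rot: [[0.996, 0.089, 0.006], [0.089, -0.996, -0.0], [0.005, 0.001, -1.0]]
force: [1.0, -0.6, -0.9]
grip_width: 0.0052
15.95 [ 0.4871 -0.0277  0.3192] yaw 5.11 z [ 0.006 -0.    -1.   ] pinch [ 0.488  -0.0277  0.1645] F [ 1.  -0.6 -0.9] w 0.005185979046776127
side scale 4.0
pinch px [[345.7 210.2]] tip [[345.6 212.3]]
top scale 6.667
pinch px [[259.  218.6]] tip [[259.3 218.8]]
[[283.65707314 217.81071439]] [[342.91457871 205.13545549]]
[[284.42579506 218.7619386 ]] [[342.69847041 214.02095367]]
```

View pics/side17.png

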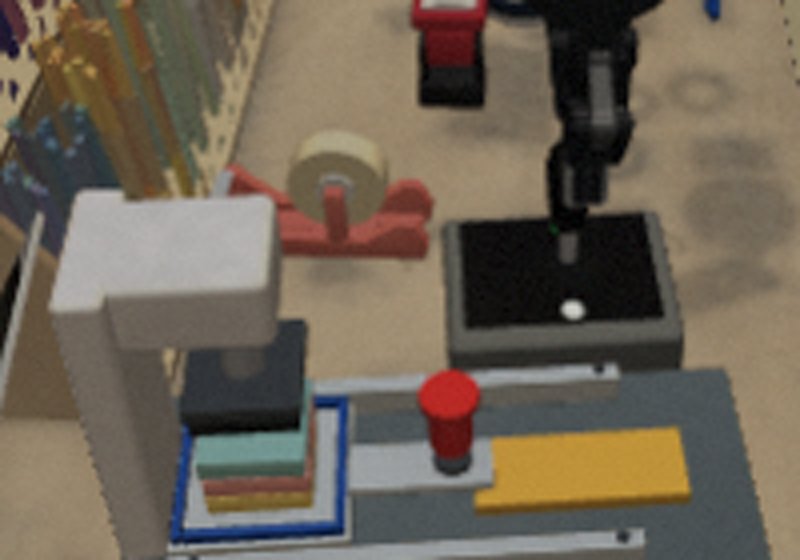

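View pics/top17.png

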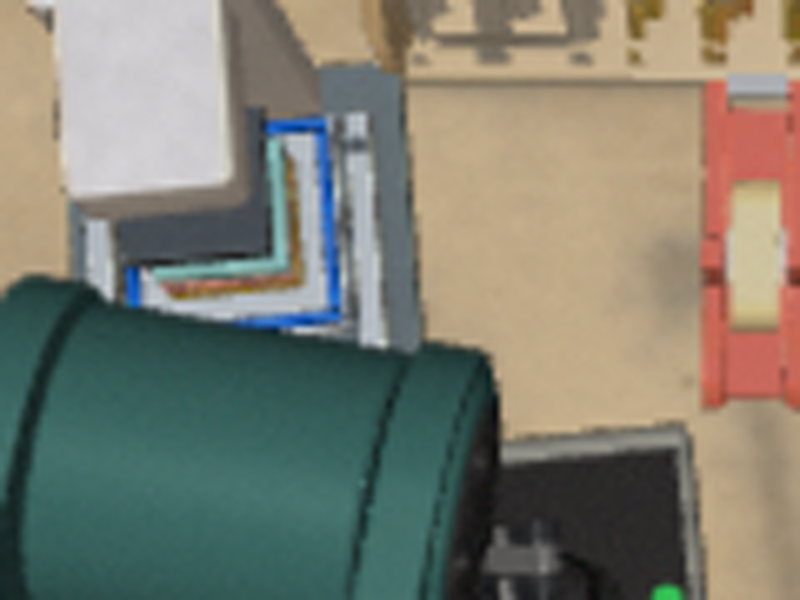

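The side view shows the slide home with the block under the stamp, and the knob behind the strip's far end. Checking the knob's height numerically.

```bash
python3 - <<'E'
from h import *
def cen(f,box):
    im=cv2.imread(f)[:,:,::-1].copy();c=big(mask("side",im,(0,150,80),(6,255,255),box)).reshape(-1,2);return c[:,0].min(),c[:,0].max(),c[:,1].min(),c[:,1].max()
a=cen("pics/side0.png",(365,250,392,292));b=cen("pics/side17_full.png",(300,250,325,292));print(a,b)
for z in(.086,.094,.1): print(z,proj("side",(.4264,.0372,z)).round(1),proj("side",(.4264+.1245,.0372+.0115,z)).round(1))
E
python3 -m pendant '[{"linear":[0.004,0,0.02],"dr":[0,0,0],"fingers":0.0},{"linear":[0,0,0.02],"dr":[0,0,0],"fingers":0.0},{"linear":[0,0,0.01],"dr":[0,0,0],"fingers":0.0},{"linear":[0,0,0],"dr":[0,0,0],"fingers":0.0}]' 50
python3 look.py 18 side:290,150,410,250
```

```text
(np.int32(369), np.int32(383), np.int32(259), np.int32(280)) (np.int32(305), np.int32(319), np.int32(262), np.int32(283))
0.086 [[376.7 263.1]] [[312.4 266.4]]
0.094 [[377.  260.3]] [[312.3 263.6]]
0.1 [[377.2 258.2]] [[312.1 261.5]]
time_s: 16.55
eef_pos: [0.4928, -0.0253, 0.2681]
tool_rot: [[0.996, 0.093, 0.003], [0.093, -0.996, 0.001], [0.003, -0.001, -1.0]]
force: [0.4, -0.0, -1.0]
grip_width: 0.0003
16.55 [ 0.4928 -0.0253  0.2681] yaw 5.35 z [ 0.003  0.001 -1.   ] pinch [ 0.4934 -0.0251  0.1134] F [ 0.4 -0.  -1. ] w 0.0003047268668757913
side scale 6.0
pinch px [[342.5 230.1]] tip [[342.4 232. ]]
```

View pics/side18.png

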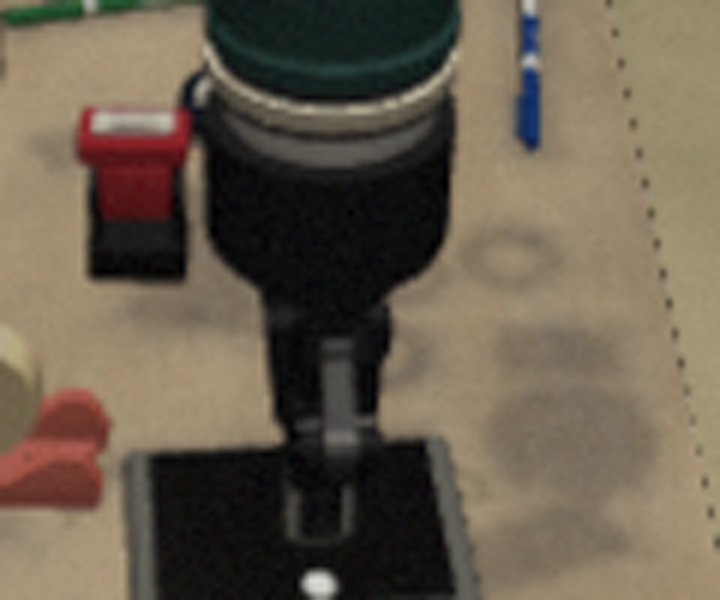

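The knob sits 3 px lower in the image than at the start, against a predicted 3.3 px, so it's fully down and locked. The closed fingers line up with the lever handle in x. Pushing it towards the green dot (tool +y).

```bash
python3 -m pendant '[{"linear":[0,0.012,0],"dr":[0,0,0],"fingers":0.0},{"linear":[0,0.012,0],"dr":[0,0,0],"fingers":0.0},{"linear":[0,0.008,0],"dr":[0,0,0],"fingers":0.0},{"linear":[0,0.008,0],"dr":[0,0,0],"fingers":0.0},{"linear":[0,0,0],"dr":[0,0,0],"fingers":0.0}]' 50
python3 -m pendant '[{"linear":[0,0.008,0],"dr":[0,0,0],"fingers":0.0},{"linear":[0,0.006,0],"dr":[0,0,0],"fingers":0.0},{"linear":[0,0,0],"dr":[0,0,0],"fingers":0.0}]' 
python3 look.py 19 side:200,150,400,310
```

```text
time_s: 17.23
eef_pos: [0.4965, -0.0662, 0.2693]
tool_rot: [[0.996, 0.091, 0.006], [0.091, -0.996, 0.001], [0.006, -0.0, -1.0]]
force: [-0.3, 1.4, 1.7]
grip_width: -0.0001
time_s: 17.6
eef_pos: [0.4976, -0.0797, 0.2686]
tool_rot: [[0.996, 0.092, 0.005], [0.092, -0.996, 0.001], [0.005, -0.001, -1.0]]
force: [-0.8, 2.6, -0.8]
grip_width: -0.0001
17.6 [ 0.4976 -0.0797  0.2686] yaw 5.27 z [ 0.005  0.001 -1.   ] pinch [ 0.4983 -0.0795  0.1139] F [-0.8  2.6 -0.8] w -0.00014558665523842036
side scale 3.75
pinch px [[340.2 212.4]] tip [[340.1 214.3]]
```

View pics/side19.png

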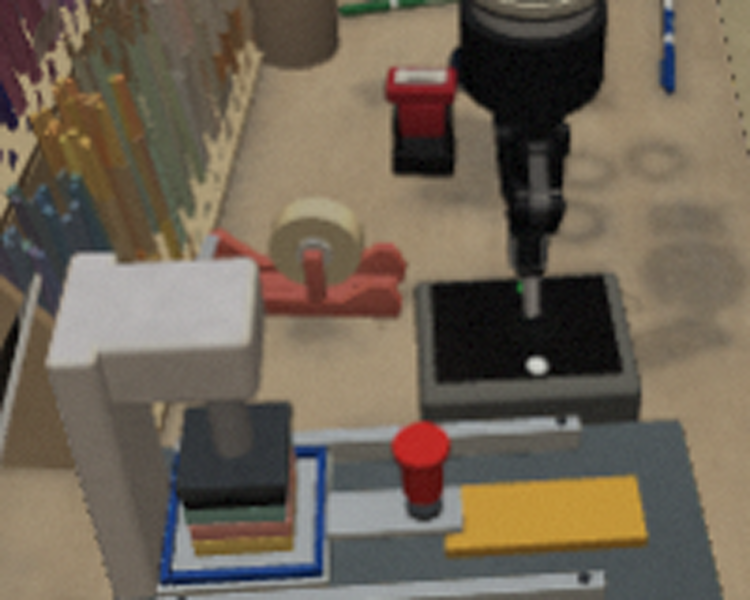

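The lever is tilting and the stamp is coming down. Continuing.

```bash
python3 -m pendant '[{"linear":[0,0.005,0],"dr":[0,0,0],"fingers":0.0},{"linear":[0,0.005,0],"dr":[0,0,0],"fingers":0.0},{"linear":[0,0,0],"dr":[0,0,0],"fingers":0.0}]'
python3 -m pendant '[{"linear":[0,0.004,0],"dr":[0,0,0],"fingers":0.0},{"linear":[0,0,0],"dr":[0,0,0],"fingers":0.0}]' 
python3 look.py 20 side:200,150,400,310
```

```text
time_s: 18.02
eef_pos: [0.4982, -0.0889, 0.2684]
tool_rot: [[0.996, 0.092, 0.003], [0.092, -0.996, 0.004], [0.003, -0.003, -1.0]]
force: [-0.3, 7.2, -0.6]
grip_width: -0.0
time_s: 18.27
eef_pos: [0.4985, -0.0924, 0.2682]
tool_rot: [[0.996, 0.093, 0.003], [0.093, -0.996, 0.005], [0.003, -0.005, -1.0]]
force: [-0.5, 8.0, -1.6]
grip_width: 0.0002
18.275 [ 0.4985 -0.0924  0.2682] yaw 5.32 z [ 0.003  0.005 -1.   ] pinch [ 0.4989 -0.0916  0.1135] F [-0.5  8.  -1.6] w 0.00016641091844103595
side scale 3.75
pinch px [[339.9 208.9]] tip [[339.9 210.7]]
```

View pics/side20.png

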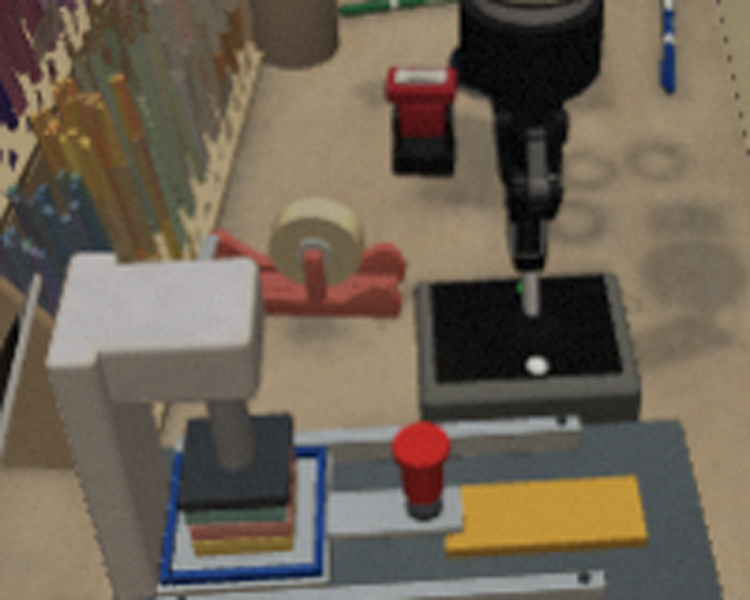

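The stamp is now on the block. I'll carry on to the lever's stop.

```bash
python3 -m pendant '[{"linear":[0,0.003,0],"dr":[0,0,0],"fingers":0.0},{"linear":[0,0,0],"dr":[0,0,0],"fingers":0.0}]'
python3 -m pendant '[{"linear":[0,0.003,0],"dr":[0,0,0],"fingers":0.0},{"linear":[0,0,0],"dr":[0,0,0],"fingers":0.0}]' 
python3 -m pendant '[{"linear":[0,0.003,0],"dr":[0,0,0],"fingers":0.0},{"linear":[0,0,0],"dr":[0,0,0],"fingers":0.0}]' 
```

```text
time_s: 18.58
eef_pos: [0.4986, -0.0937, 0.2682]
tool_rot: [[0.996, 0.094, 0.002], [0.094, -0.996, 0.01], [0.003, -0.01, -1.0]]
force: [-0.7, 14.3, 0.7]
grip_width: -0.0001
time_s: 18.82
eef_pos: [0.4988, -0.095, 0.2681]
tool_rot: [[0.996, 0.094, 0.001], [0.094, -0.995, 0.016], [0.003, -0.016, -1.0]]
force: [-2.1, 20.8, 2.3]
grip_width: 0.0003
time_s: 19.08
eef_pos: [0.4989, -0.0962, 0.2681]
tool_rot: [[0.995, 0.095, 0.0], [0.095, -0.995, 0.021], [0.002, -0.021, -1.0]]
force: [-2.0, 28.3, 4.2]
grip_width: 0.0003
```

The force climbs stiffly from 8 N to 28 N, so the lever is at its stop. I'll back off slightly while staying against it and hold for more than 1 s.

```bash
python3 -m pendant '[{"linear":[0,-0.003,0],"dr":[0,0,0],"fingers":0.0},{"linear":[0,0,0],"dr":[0,0,0],"fingers":0.0},{"linear":[0,0,0],"dr":[0,0,0],"fingers":0.0},{"linear":[0,0,0],"dr":[0,0,0],"fingers":0.0},{"linear":[0,0,0],"dr":[0,0,0],"fingers":0.0}]'
python3 look.py 21 side:200,150,400,310 top:200,130,360,250
python3 -m pendant '[{"linear":[0,0,0],"dr":[0,0,0],"fingers":0.0},{"linear":[0,0,0],"dr":[0,0,0],"fingers":0.0},{"linear":[0,0,0],"dr":[0,0,0],"fingers":0.0}]'
```

```text
time_s: 19.7
eef_pos: [0.4988, -0.0949, 0.2681]
tool_rot: [[0.996, 0.095, 0.001], [0.095, -0.995, 0.015], [0.003, -0.015, -1.0]]
force: [-1.5, 20.4, 1.8]
grip_width: 0.0
19.7 [ 0.4988 -0.0949  0.2681] yaw 5.43 z [ 0.001  0.015 -1.   ] pinch [ 0.499  -0.0925  0.1134] F [-1.5 20.4  1.8] w 7.437750776194655e-06
side scale 3.75
pinch px [[339.9 208.6]] tip [[339.8 210.5]]
top scale 5.0
pinch px [[288.5 215.9]] tip [[288.6 216.2]]
time_s: 20.18
eef_pos: [0.4988, -0.0949, 0.2681]
tool_rot: [[0.996, 0.095, 0.001], [0.095, -0.995, 0.015], [0.003, -0.015, -1.0]]
force: [-1.1, 21.5, 3.2]
grip_width: 0.0001
```

View pics/side21.png

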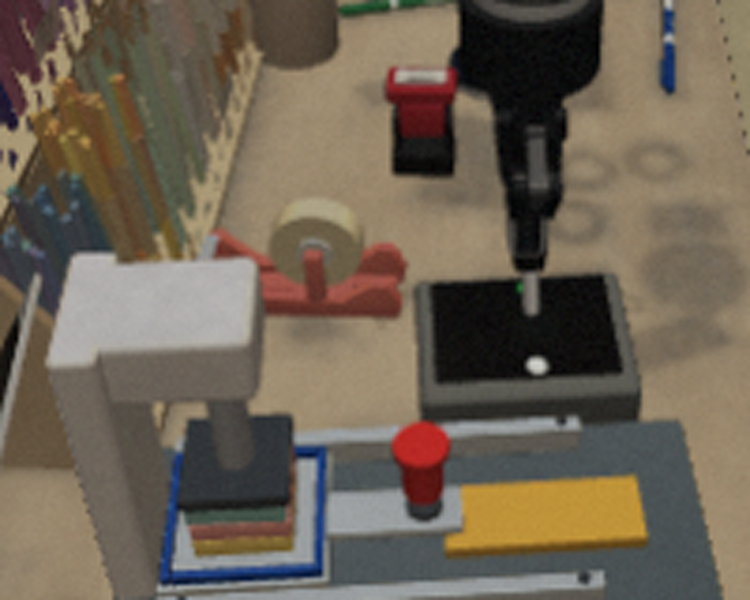

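View pics/top21.png

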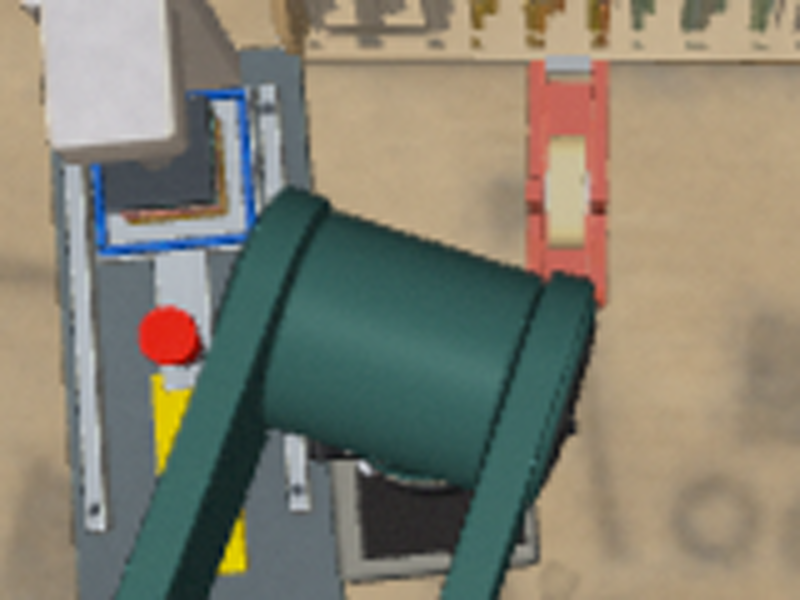

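At the stop with about 20 N, the stamp is flat on the block, and it has been held for about 1.5 s. Now I'll back off smoothly so the lever springs back.

```bash
python3 -m pendant '[{"linear":[0,-0.008,0],"dr":[0,0,0],"fingers":0.0},{"linear":[0,-0.01,0],"dr":[0,0,0],"fingers":0.0},{"linear":[0,-0.012,0],"dr":[0,0,0],"fingers":0.0},{"linear":[0,-0.012,0],"dr":[0,0,0],"fingers":0.0},{"linear":[0,-0.012,0],"dr":[0,0,0],"fingers":0.0},{"linear":[0,-0.012,0],"dr":[0,0,0],"fingers":0.0},{"linear":[0,0,-0.04],"dr":[0,0,0],"fingers":0.0},{"linear":[0,0,-0.05],"dr":[0,0,0],"fingers":0.0}]'
python3 -m pendant '[{"linear":[-0.06,0,-0.03],"dr":[0,0,0],"fingers":0.0},{"linear":[-0.06,0,0],"dr":[0,0,0],"fingers":0.0},{"linear":[-0.05,0,0],"dr":[0,0,0],"fingers":0.0},{"linear":[0,0,0],"dr":[0,0,0],"fingers":0.0},{"linear":[0,0,0],"dr":[0,0,0],"fingers":0.0}]'
python3 look.py 22 side:200,130,400,310 top:200,130,440,270
```

```text
time_s: 21.18
eef_pos: [0.4925, -0.0332, 0.3583]
tool_rot: [[0.996, 0.093, 0.001], [0.093, -0.996, 0.001], [0.001, -0.001, -1.0]]
force: [0.7, -0.0, 0.3]
grip_width: -0.0005
time_s: 21.8
eef_pos: [0.3278, -0.049, 0.3863]
tool_rot: [[0.996, 0.092, 0.007], [0.092, -0.996, -0.0], [0.007, 0.001, -1.0]]
force: [0.5, -0.6, 0.4]
grip_width: -0.0
21.8 [ 0.3278 -0.049   0.3863] yaw 5.29 z [ 0.007 -0.    -1.   ] pinch [ 0.3289 -0.049   0.2316] F [ 0.5 -0.6  0.4] w -4.263938539661543e-06
side scale 3.333
pinch px [[431.4 176.8]] tip [[430.9 179.1]]
top scale 3.333
pinch px [[263.5 291.3]] tip [[263.8 291.1]]
```

View pics/side22.png

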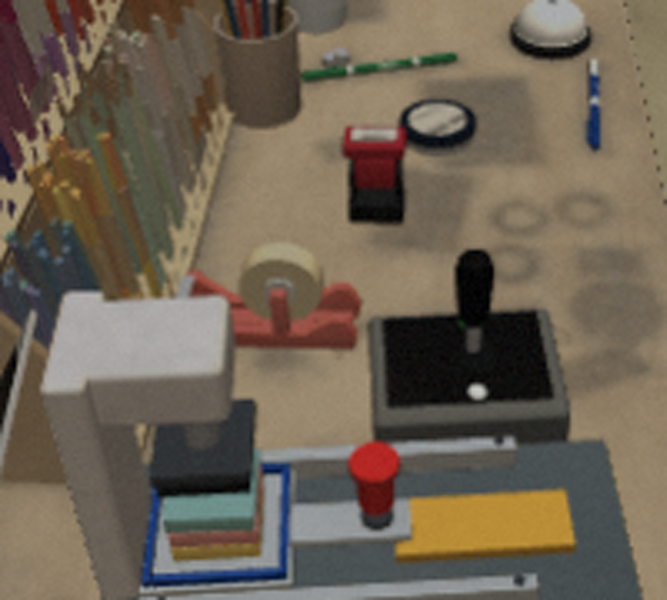

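View pics/top22.png

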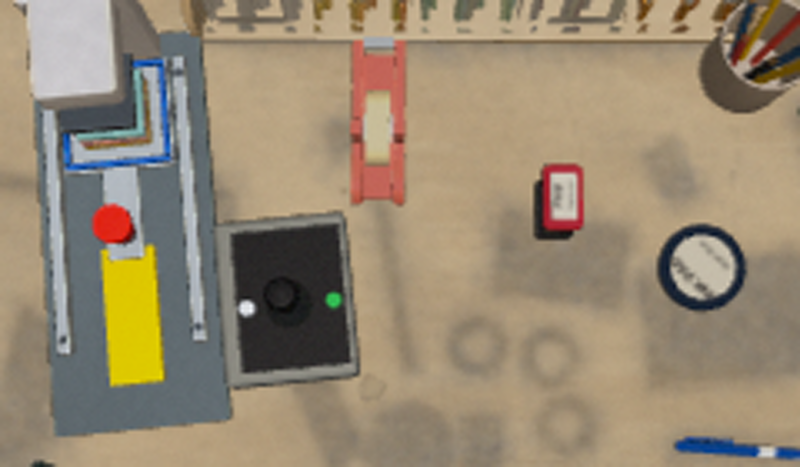

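The lever is back upright, the stamp is up, and the block is upright in the home nest. The slide is locked with the knob down behind the strip, and the tin and hand stamp look unmoved. Handing in.

```bash
python3 -c "
from rig import *
print(finish_job(),get_state()['time_s'])"
```

```text
the job is handed in; nothing more can be done
the job is handed in; nothing more can be done
```

The job is done and handed in at about 22 s of the 69 s allowed. I set the note block upright in the nest and released it, then lifted the knob and pushed the slide about 125 mm to its stop. After the knob dropped, I pushed the lever to its stop at the green dot. I held it there for about 1.5 s before letting it spring back.

**Last checks:**
- **Final pictures:** The block is in the nest under the raised stamp and the lever is upright. The knob is down behind the strip, and the ink tin and hand stamp look unmoved. The arm is clear of everything.
- **Knob lock:** The knob sat 3 px lower in the image than at the start, against 3.3 px expected for fully down. I did not tug the slide to test the lock.
- **Lever stop:** I judged this from the force, which climbed from 8 N to 28 N within a few millimetres. I held at about 20 N, pressing only with the fingers.

**Disagreements:**
- **Block width:** It measured about 52 mm, in the pictures and between the fingers, not the 61 mm given. Its layers are visibly offset.
- **Knob grip:** The fingers closed at 27 mm on the knob, where the grip should be 22 mm and the cap 30 mm, but it lifted and slid without slipping.
- **Cameras:** The two cameras disagreed by about 5 mm in y. The gripper's position on the block agreed with the top camera, so I used that one.

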